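# Pack a site kit into the two-bay tote

## Robot

A 6-joint arm with a two-finger parallel gripper is mounted at the origin on the work surface. World frame = base frame: x ahead of the robot, y to its left, z up, the work surface at z = 0. Lengths are in mm, angles in rad, forces in N, time in s.
With the tool pointing down it reaches from about 400 to 925 mm from the base axis. Payload 12.5 kg.
Tool frame: the origin (TCP) lies on the front face of the gripper's body, between the roots of the fingers; the fingertips stand 78 mm ahead of it and the grasp point (between the pads) lies 59 mm ahead of it (env.nose_length is the distance from the TCP to the fingertips, in mm); z points along the fingers, y is the line along which they close (so a half turn about z gives the same grasp; the last joint's range is limited). The gripper opens to 95 mm and grips with 3 to 60 N. Pads are 20 mm wide; open, the fingers measure 119 mm over their backs; the gripper's body (75 mm by 180 mm) begins 59 mm behind the grasp point.
Start: joints at [1.022, 0.491, 1.559, -0, 1.092, -0.106], TCP at [267.777, 564.742, 292.261] pointing down, gripper open.
Joint ranges: [-3.1, 3.1], [-0.84, 2.19], [0.05, 2.79], [-1.13, 4.28], [0.06, 2.93], [-2.69, 2.69]. Speed limits (rad/s): [2.22, 2.22, 2.79, 3.14, 3.14, 3.14].

## Interface

Orientations are given as [roll, pitch, yaw] about the fixed x, y, z axes, in that order (R = Rz(yaw) Ry(pitch) Rx(roll)).
In Python, from cell import env gives the robot as it stands.
- The arm moves only by the tool jog_arm, never from a script. Its argument "motion" is a list of rows, each a list of 7 numbers: the turn, a rotation vector about the tool's x, y, z in degrees, then the shift along the tool's x, y, z in mm, then the finger opening in mm, from 0 to 95.1. In form: [[wx, wy, wz, x, y, z, hand], ...]. A call has 1 to 10 rows; each row shifts and turns the commanded pose from where the row before left it, along the tool's axes as they then stand; what a row does not reach is not made up. A row lasts 1/8 s, in which the tool goes at most 62.5 mm and 10.7 degrees, less where a joint would pass 70% of its speed; a pose out of reach is approached as far as the arm can. A call is refused whole if a number of a shift passes 62.5 or a number of a turn 10.7, either way. A call with a gripper value outside its range is refused whole. The fingers move at their own pace and stop on an object; the grip force is fixed at half the most. Time passes only in rows, so rows that do not move let the fingers close. It gives the time, the measured TCP pose, the force, the opening and the grip force at its end, in the units of the state.
- env.state(): the state, without advancing time (a new reading comes with each control period).
- env.read_camera(name): name is "scene" or "side" or "wrist"; returns a dict with "color" (384x512x3 uint8, red, green, blue), "z_map" (384x512 float32, mm along the optical axis (not along the pixel's ray), 0 where there is no reading), "camera_matrix" (3x3 intrinsics, pixels), "k1" (the pictures are not rectified: a ray, as slopes to the right and down, at radius r is drawn at 1 + k1 r^2 times it, then the intrinsics apply), "world_to_cam" (4x4, takes a point from world to camera coordinates). Camera axes: x right, y up, looking along -z (the intrinsics and any distortion apply to the point x, -y, -z); pixel columns grow to the right and rows downward; lengths in mm; the calibration is good to about 2 mm. A picture is of the moment at which its call begins.
- env.job_done(): hands the job in; it is judged then, once.
Trained networks look in the newest picture that a camera, given by its name, has taken for a name from the list of things; names that differ only in an ending like _2 or _b are one class to them, and where a whole thing is asked for, a point or a joint stands for the part that bears it (a point fixed in the world has none). Each returns a list of dicts, best first, with "score" (0 to 1); they miss things now and then, are a little off and sometimes report something else, mostly with a low value. They report only what shows in the picture. A call takes as long as a camera call.
- env.recognise(camera, thing): "location" ([column, row] in pixels, amid what is visible of it).
The state is a dict: "t": time; "joints": joint angles; "qvel": joint speeds; "tau": joint torques, N m; "eef_pos": TCP position; "tcp_rot": TCP orientation; "ft_force": force on the tool from outside, world axes, zero at the start; "moment": the same for the moment, N m; "opening": opening from 0.0 (shut) to 1.0 (fully open); "grip_force": force on a finger pad.
Only numpy, scipy, OpenCV 4.12 (cv2) and the standard library are available. Lean on these libraries where they do the work, as an engineer would, in place of code of your own. Each camera call takes 0.05 s, during which the arm holds its last target. There are 200 camera calls.

## Task

Stand the elbow left in the tote back in the vacant place in the crate of fittings and pack the site kit: stand every enclosure, transformer, relay, jar and can that is on the bench upright in the two-bay tote, together with the one tee fitting from the crate (branch up), all resting flat on the tote's floor; plan who shares a bay, for it is a close fit. Leave the other fittings in the crate and do not shove the mug away, and when everything is packed press the black call button fully down to have the kit collected.

Things in the scene. Friction and masses are not known exactly. Their poses are not given: they have to be found in the camera images.
- tote_in (a point): Centre of a low open plywood tote, at the level of its bays' floors (8 mm above the bench, 37 mm below the rim). Fixed; outside 182 mm (x) by 260 mm (y) by 45 mm high, walls 8 mm. A spine 30 mm wide, as high as the walls, runs along y through its middle and leaves two bays. x across the bays, y along them, z up.
- bay_a (a point): Centre of the floor of the tote's bay on its -x side: 68 mm wide (x) by 244 mm long (y), 37 mm deep. Axes as the tote's.
- bay_b (a point): Centre of the floor of the tote's bay on its +x side: 68 mm wide (x) by 244 mm long (y), 37 mm deep. Axes as the tote's.
- enclosure_mid (a point): Grey painted switch enclosure, a plain block 60 mm (x) by 110 mm (y) by 85 mm high, with a dark round plate on one side and two dark discs on top; about 0.45 kg. This point: its centre, half-way up; z up. Starts upright on the bench, y axis within 0.25 rad of the world's y; may be absent in some runs (then None).
- transformer_mid (a point): Dark steel transformer block, 60 mm (x) by 85 mm (y) by 100 mm high, two bright bands round it and a copper plate on top; about 0.75 kg. This point: its centre, half-way up; z up. Starts upright on the bench, y axis within 0.25 rad of the world's y; may be absent in some runs (then None).
- relay_mid (a point): White plastic relay module, a block 60 mm (x) by 45 mm (y) by 90 mm high, with three small brass screw heads on top; about 0.25 kg. This point: its centre, half-way up; z up. Starts upright on the bench, y axis within 0.25 rad of the world's y; may be absent in some runs (then None).
- jar_mid (a point): Straight-sided round glass jar with a paper label and steel screw lid (lid as wide as the jar), 60 mm diameter, 95 mm high; about 0.35 kg. This point: its centre, half-way up; z up. Starts upright on the bench, y axis within 0.25 rad of the world's y; may be absent in some runs (then None).
- can_mid (a point): Straight round bare-metal can with a darker recessed top, 56 mm diameter, 95 mm high; about 0.4 kg. This point: its centre, half-way up; z up. Starts upright on the bench, y axis within 0.25 rad of the world's y; may be absent in some runs (then None).
- tee_mid (a point): Square-shouldered galvanised conduit fitting, collars 48 mm square. The only tee: level run 100 mm long (y), 48 mm wide (x) and high; a branch rises from its middle and ends in a square collar 44 mm wide (sides along x and y), 54 to 80 mm above the underside, over a 36 mm round neck. 0.45 kg; stands steadily, branch up; run within 0.3 rad of world y. Always present. This point: on the branch axis, 40 mm above the underside; z up
- crate_in (a point): Blue shallow steel crate, fixed, outside 262 mm (x) by 246 mm (y) by 50 mm high, walls and floor 6 mm; five conduit fittings lie in it in six places, three rows 80 mm apart along its x (-80, 0, 80 mm from this point) by two columns at y = -56 and +56 mm; one is vacant. Runs within 0.2 rad of its y. This point: centre of its inner floor, 6 mm above the bench.
- call_top (a point): Top centre of the black push button of 40 mm diameter, on a grey housing fixed to the bench between robot and tote; 24 mm above the bench; it is pressed straight down.
- call (a joint): Travel of the call button (m): 0 released, 0.008 fully down, spring return, about 5 N to press it fully down.
- mug: White mug, 80 mm diameter, 90 mm high; a bystander. Origin: centre of its underside.
- straight1_mid (a point): Square-shouldered galvanised conduit fitting, collars 48 mm square. Straight coupling lying along its y, 90 mm long, 48 mm high; stays in the crate. This point: half-way up, over the footprint's middle; z up.
- straight2_mid (a point): Square-shouldered galvanised conduit fitting, collars 48 mm square. Straight coupling lying along its y, 90 mm long, 48 mm high; stays in the crate. This point: half-way up, over the footprint's middle; z up.
- elbow1_mid (a point): Square-shouldered galvanised conduit fitting, collars 48 mm square. Elbow: one level leg (towards +y) and one leg rising at its other end, its axis 18 mm from this point towards -y, footprint 90 mm by 48 mm, 80 mm high, collar on top 44 mm square; stays in the crate. This point: half-way up, over the footprint's middle; z up.
- elbow2_mid (a point): Square-shouldered galvanised conduit fitting, collars 48 mm square. Elbow: one level leg (towards +y) and one leg rising at its other end, its axis 18 mm from this point towards -y, footprint 90 mm by 48 mm, 80 mm high, collar on top 44 mm square; stays in the crate. This point: half-way up, over the footprint's middle; z up.
- elbow3_mid (a point): Square-shouldered galvanised conduit fitting, collars 48 mm square. Elbow: one level leg (towards +y) and one leg rising at its other end, its axis 18 mm from this point towards -y, footprint 90 mm by 48 mm, 80 mm high, collar on top 44 mm square; starts in bay_a of the tote, standing on its floor, and belongs in the crate. This point: half-way up, over the footprint's middle; z up.

How it is judged:
By the outcome, as a careful person would: the job done as asked, in the order asked, and still so for the second after the job is handed in, with the robot touching nothing.
Of enclosure, transformer, relay, jar, can only 4 to 5 are there at a start; the rules pass over those that are not, and their reading is None.
At some moment in a run one of enclosure, transformer, jar, can may be knocked a few centimetres aside while the robot is not near it.
It also fails if it takes over 208 s, if anything falls off the work surface, if the arm or the gripper's body presses on something with over 40 N, if the wrist force passes 120 N, or if a joint passes its speed limit or range.

## Working session

There is one attempt and no reset: what is moved stays moved. The work goes in short steps, Python scripts to look and compute and a tool call to move; the robot and the scene stay as the last step left them, time stands still between calls to the robot, and variables do not carry over. Pictures are saved under pics/ and viewed, at most 14 in all, crops included, and the job is handed in when it is done.

Besides the shell and the picture viewer there is one more tool, called after ">>>" by a JSON object that holds its "method" and its "body", one argument or row to a line. jog_arm: Moves the arm, as the interface text tells. Its arguments: {"type":"object","properties":{"motion":{"type":"array"}},"required":["motion"]}

```bash
ls; mkdir -p pics
cat > h.py <<'E'
import numpy as np, cv2
from cell import env
from scipy.spatial.transform import Rotation as R
def cam(n):
    d=env.read_camera(n); d={k:(np.array(v) if k!='k1' else v) for k,v in d.items()}; return d
def cloud(d):
    K=d['camera_matrix']; z=d['z_map']; h,w=z.shape
    k1=d['k1']
    u,v=np.meshgrid(np.arange(w),np.arange(h))
    x=(u-K[0,2])/K[0,0]; y=(v-K[1,2])/K[1,1]
    xd,yd=x.copy(),y.copy()
    for _ in range(8):
        f=1+k1*(x*x+y*y); x=xd/f; y=yd/f
    P=np.stack([x*z,-y*z,-z],-1)
    M=np.linalg.inv(d['world_to_cam'])
    W=P@M[:3,:3].T+M[:3,3]
    W[z<=0]=np.nan
    return W
def proj(d,p):
    c=d['world_to_cam']@np.append(p,1); x,y=c[0]/-c[2],-c[1]/-c[2]
    f=1+d['k1']*(x*x+y*y); K=d['camera_matrix']
    return K[0,0]*x*f+K[0,2],K[1,1]*y*f+K[1,2]
def save(d,n,s=1.5):
    cv2.imwrite('pics/'+n+'.png',cv2.resize(d['color'][:,:,::-1],None,fx=s,fy=s))
E
python3 - <<'E'
from h import *
for n in ['scene','side']:
    d=cam(n); save(d,n); np.savez(n,**d)
    print(n,np.linalg.inv(d['world_to_cam']).round(2).tolist(),d['k1'],d['camera_matrix'].tolist())
    W=cloud(d)
    for t in ['tote_in','enclosure_mid','transformer_mid','relay_mid','jar_mid','can_mid','tee_mid','elbow1_mid','straight1_mid','crate_in','call_top','mug']:
        for r in env.recognise(n,t)[:4]:
            c=np.round(r['location']).astype(int); print(t,round(r['score'],2),c.tolist(),W[c[1],c[0]].round(0).tolist())
print(env.state())
E
```

```text
pics
scene [[-0.1, -0.78, 0.61, 1172.36], [1.0, -0.09, 0.05, 33.64], [0.01, 0.62, 0.79, 837.6], [0.0, 0.0, 0.0, 1.0]] 0.01810945601087361 [[348.0611915234489, 0.0, 260.08087968395876], [0.0, 348.0611915234489, 192.14028052466713], [0.0, 0.0, 1.0]]
tote_in 0.59 [264, 218] [637.0, 1.0, 36.0]
enclosure_mid 0.6 [363, 205] [598.0, 264.0, 82.0]
transformer_mid 0.75 [404, 205] [591.0, 370.0, 89.0]
relay_mid 0.7 [393, 168] [453.0, 362.0, 83.0]
jar_mid 0.68 [313, 271] [768.0, 140.0, 10.0]
can_mid 0.89 [276, 163] [448.0, 20.0, 58.0]
tee_mid 0.85 [136, 190] [604.0, -362.0, 69.0]
tee_mid 0.67 [264, 220] [640.0, 2.0, 31.0]
elbow1_mid 0.73 [141, 168] [510.0, -381.0, 55.0]
elbow1_mid 0.58 [174, 196] [595.0, -261.0, 44.0]
straight1_mid 0.59 [183, 172] [506.0, -256.0, 48.0]
crate_in 0.92 [157, 180] [518.0, -339.0, 14.0]
crate_in 0.23 [176, 197] [595.0, -256.0, 40.0]
call_top 0.68 [360, 205] [598.0, 256.0, 81.0]
call_top 0.46 [241, 169] [452.0, -88.0, 22.0]
mug 0.79 [316, 270] [762.0, 149.0, 4.0]
mug 0.62 [263, 220] [638.0, -1.0, 27.0]
side [[0.92, 0.3, -0.25, 347.36], [-0.39, 0.71, -0.59, -616.09], [
[... 884 characters left out ...]
.0, 77.0]
{'t': 1.3, 'joints': array([ 1.02241555e+00,  4.90905508e-01,  1.55890831e+00,  2.09288342e-05,
        1.09170132e+00, -1.05600748e-01]), 'qvel': array([ 3.29931609e-06, -1.42931668e-03,  9.71983630e-04, -1.39825307e-03,
        8.97216587e-04, -1.62599477e-03]), 'tau': array([-2.69525308e-04, -6.12474203e+01, -2.58438867e+01,  6.92826672e-02,
        4.46051778e-02, -4.66815936e-05]), 'eef_pos': array([267.76367188, 564.74500253, 292.25465279]), 'tcp_rot': array([ 3.14151361e+00, -1.02992958e-05,  2.69880298e+00]), 'ft_force': array([-0.19608591, -0.26700845,  0.14360353]), 'moment': array([-0.02987676, -0.01154779, -0.01846751]), 'grip_force': 0.0, 'opening': 0.9998300535191824}
```

View pics/scene.png

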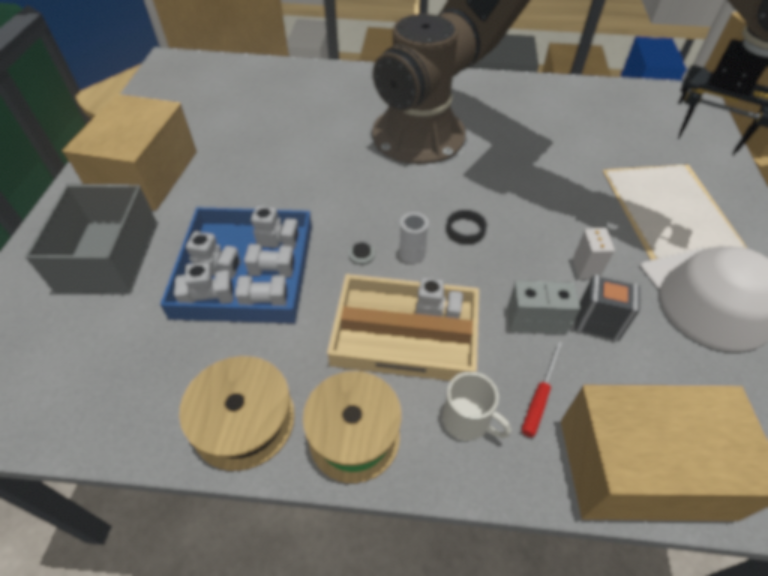

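View pics/side.png

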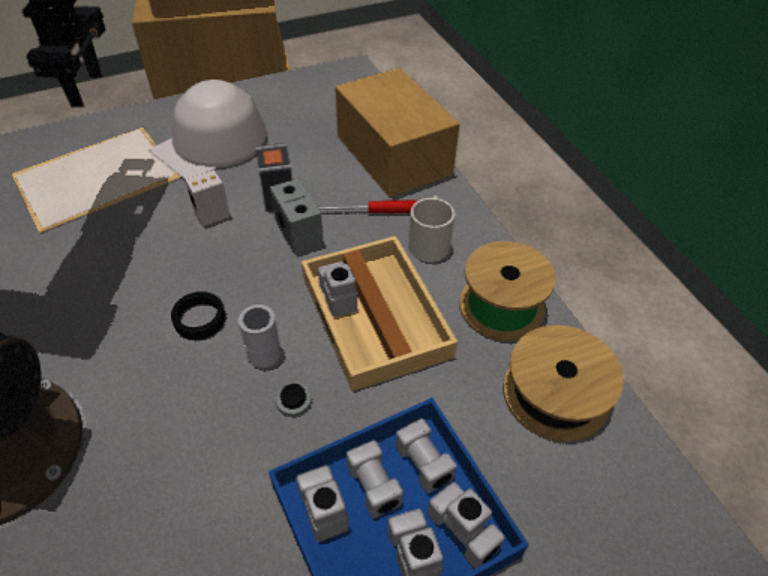

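```bash
cat >> h.py <<'E'
def load(n):
    d=dict(np.load(n+'.npz')); d['k1']=float(d['k1']); return d
def top(W,c,r,z0,z1):
    m=(abs(W[...,0]-c[0])<r)&(abs(W[...,1]-c[1])<r)&(W[...,2]>z0)&(W[...,2]<z1)
    P=W[m]
    if len(P)<6: return None
    (x,y),(w,h),a=cv2.minAreaRect(P[:,:2].astype(np.float32))
    return len(P),P.mean(0).round(1).tolist(),'rect',round(x,1),round(y,1),round(w,1),round(h,1),round(a,1)
E
python3 - <<'E'
from h import *
for n in ['scene','side']:
    W=cloud(load(n))
    # ortho map: 1px=2mm ; x 350..850 down, y from 450 to -450
    im=np.zeros((260,450),np.float32); C=load(n)['color']; ic=np.zeros((260,450,3),np.uint8)
    u=((W[...,0]-340)/2); v=((450-W[...,1])/2)
    ok=np.isfinite(u)&(u>=0)&(u<260)&(v>=0)&(v<450)
    o=np.argsort(W[...,2][ok]); uu=u[ok][o].astype(int); vv=v[ok][o].astype(int)
    ic[uu,vv]=C[ok][o][:,::-1]; ic=cv2.dilate(ic,np.ones((2,2)))
    cv2.imwrite(f'pics/o_{n}.png',cv2.resize(ic,(800,462)))
    b=(abs(W[...,0]-600)<250)&(abs(W[...,1])<450)&(abs(W[...,2])<8)
    P=W[b]; A=np.c_[P[:,:2]/1000,np.ones(len(P))]; print('bench',np.linalg.lstsq(A,P[:,2],rcond=None)[0].round(2),P[:,2].std())
    for t,c,r,z0,z1 in [('encl',(580,240),75,76,92),('trafo',(575,360),60,94,108),('relay',(425,357),45,84,97),('can',(430,3),45,86,102),('tote',(640,0),170,39,50),('crate',(500,-315),170,45,53),('elbow',(560,40),60,75,97),('call',(450,-88),35,17,32),('mug',(755,120),70,82,97),('tee',(585,-385),50,78,92)]:
        print(t,top(W,c,r,z0,z1))
E
```

```text
bench [-0.81 -1.51  1.45] 2.369983864953426
encl (716, [572.4, 263.9, 84.6], 'rect', 568.6, 264.8, 62.5, 101.3, 2.7)
trafo (555, [566.7, 381.9, 100.0], 'rect', 563.6, 384.4, 81.4, 62.0, 79.2)
relay (242, [426.5, 379.2, 89.4], 'rect', 425.6, 381.1, 60.5, 45.4, 6.4)
can (237, [426.2, 16.7, 95.1], 'rect', 423.2, 16.4, 58.3, 54.3, 5.0)
tote (1981, [635.9, 25.6, 44.6], 'rect', 669.8, 30.4, 284.5, 276.4, 88.5)
crate (1480, [529.1, -315.6, 49.5], 'rect', 504.0, -325.2, 268.4, 249.6, 3.9)
elbow (231, [582.0, 59.4, 86.7], 'rect', 578.1, 59.7, 43.8, 44.5, 86.2)
call (104, [442.2, -89.1, 23.4], 'rect', 441.6, -89.4, 35.9, 37.8, 5.7)
mug (244, [786.1, 135.6, 88.4], 'rect', 785.8, 134.6, 79.2, 77.5, 8.9)
tee (210, [589.7, -375.8, 85.3], 'rect', 587.3, -377.5, 45.9, 43.0, 16.7)
bench [-3.35 -2.9   2.19] 3.1201615386475496
encl (579, [565.9, 259.1, 83.8], 'rect', 565.8, 261.3, 61.3, 107.2, 1.4)
trafo (378, [562.3, 377.8, 99.4], 'rect', 562.6, 380.7, 87.8, 60.2, 78.6)
relay (236, [421.4, 375.8, 89.4], 'rect', 422.7, 378.0, 60.4, 47.5, 8.3)
can (407, [420.5, 10.4, 94.5], 'rect', 420.6, 12.5, 53.9, 56.6, 0.3)
tote (2242, [632.4, 8.1, 43.9], 'rect', 668.6, 26.1, 287.6, 282.1, 89.9)
crate (3124, [524.7, -306.1, 49.7], 'rect', 504.1, -327.4, 262.9, 248.5, 3.9)
elbow (271, [572.4, 51.7, 85.5], 'rect', 573.3, 56.0, 45.5, 43.5, 87.9)
call (198, [436.7, -96.1, 22.9], 'rect', 436.3, -95.4, 35.1, 38.4, 14.8)
mug (179, [782.7, 130.8, 86.9], 'rect', 783.6, 131.0, 79.5, 78.4, 46.6)
tee (524, [582.6, -381.3, 85.1], 'rect', 583.8, -379.8, 43.9, 45.1, 15.3)
```

```bash
python3 -c "
import cv2,numpy as np
a=[cv2.imread(f'pics/o_{n}.png') for n in('scene','side')]
cv2.imwrite('pics/o.png',cv2.resize(np.vstack(a),(520,600)))"
```

```text
(no output)
```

View pics/o.png

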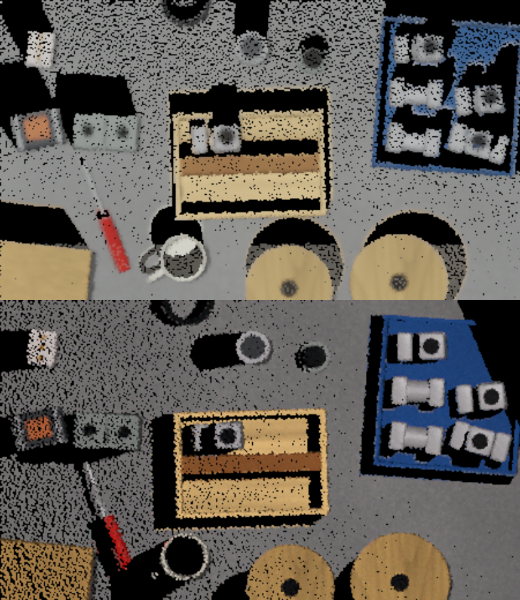

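```bash
cat >> h.py <<'E'
def go(x,y,tip,yaw,s=None):
    """totals of tool-frame turn (deg) and shift (after the turn) to bring fingertips to x,y,tip and tool yaw (rad)"""
    s=s or env.state(); p=np.array(s['eef_pos']); y0=s['tcp_rot'][2]
    d=np.array([x,y,tip+env.nose_length])-p
    dy=(y0-yaw+np.pi)%(2*np.pi)-np.pi   # tool z is down
    t=np.degrees(dy); ux=np.array([np.cos(yaw),np.sin(yaw)]); uy=np.array([np.sin(yaw),-np.cos(yaw)])
    print('turn z',round(t,2),'n',int(np.ceil(abs(t)/9)),'shift',round(d[:2]@ux,1),round(d[:2]@uy,1),round(-d[2],1),'n',int(np.ceil(np.linalg.norm(d)/50)))
def tote(W):
    m=(W[...,0]>525)&(W[...,0]<742)&(W[...,1]>-130)&(W[...,1]<175)&(W[...,2]>40)&(W[...,2]<49)
    P=W[m][:,:2]
    from scipy.optimize import minimize
    # robust: extents at given yaw
    best=None
    for a in np.radians(np.arange(-15,15.1,.25)):
        c,s=np.cos(a),np.sin(a); X=P[:,0]*c+P[:,1]*s; Y=-P[:,0]*s+P[:,1]*c
        x0,x1=np.percentile(X,[.5,99.5]); y0,y1=np.percentile(Y,[.5,99.5])
        A=(x1-x0)*(y1-y0)
        if best is None or A<best[0]: cx,cy=(x0+x1)/2,(y0+y1)/2; best=(A,np.degrees(a),cx*c-cy*s,cx*s+cy*c,x1-x0,y1-y0)
    return np.round(best[1:],1)
E
python3 - <<'E'
from h import *
for n in ['scene','side']:
    W=cloud(load(n)); print(n,'tote yaw,cx,cy,dx,dy',tote(W))
    for t,c,r,z0,z1 in [('spine mid x: elbow',(575,57),30,70,97),('tee',(585,-379),40,70,97),('el row0',(505,-402),38,70,97),('el row-80',(422,-296),40,70,97)]: print(t,top(W,c,r,z0,z1))
go(576,57,160,np.pi/2)
E
```

```text
scene tote yaw,cx,cy,dx,dy [ -1.8 624.6  19.4 183.4 258.8]
spine mid x: elbow (250, [583.2, 59.1, 85.5], 'rect', 578.1, 59.7, 43.8, 44.5, 86.2)
tee (248, [591.4, -374.7, 83.6], 'rect', 587.4, -376.8, 45.2, 44.0, 13.2)
el row0 (226, [514.6, -394.5, 83.2], 'rect', 510.1, -397.1, 43.1, 45.1, 86.6)
el row-80 (196, [427.9, -291.9, 83.4], 'rect', 422.2, -294.1, 44.4, 45.3, 89.0)
side tote yaw,cx,cy,dx,dy [ -1.8 621.9  16.1 182.2 261.2]
spine mid x: elbow (300, [572.2, 50.5, 84.3], 'rect', 573.3, 56.0, 45.5, 43.5, 87.9)
tee (572, [581.7, -382.2, 84.2], 'rect', 583.8, -380.0, 44.3, 45.1, 14.7)
el row0 (633, [504.8, -401.9, 84.2], 'rect', 506.3, -399.6, 45.7, 44.8, 84.4)
el row-80 (525, [419.1, -299.7, 84.2], 'rect', 419.9, -296.8, 43.4, 43.7, 89.2)
turn z 64.63 n 8 shift -507.7 308.2 54.7 n 12
```

Run:
```python
from h import *
go(576,58,150,np.pi/2-.035)
```

```text
turn z 66.64 n 8 shift -495.6 325.8 64.7 n 12
```

>>> {"method": "jog_arm", "body": {
  "motion": [
    [0, 0, 9.5, 0, 0, 0, 75],
    [0, 0, 9.5, 0, 0, 0, 75],
    [0, 0, 9.5, 0, 0, 0, 75],
    [0, 0, 9.5, 0, 0, 0, 75],
    [0, 0, 9.5, 0, 0, 0, 75],
    [0, 0, 9.5, 0, 0, 0, 75],
    [0, 0, 9.6, 0, 0, 0, 75]
  ]
}}

```text
t: 2.17
eef_pos: [267.8, 564.7, 292.2]
tcp_rot: [3.142, -0.0, 1.531]
ft_force: [0.7, 0.5, 0.2]
opening: 0.788
grip_force: 0.0
```

>>> {"method": "jog_arm", "body": {
  "motion": [
    [0, 0, 0, -45, 29.6, 0, 75],
    [0, 0, 0, -45, 29.6, 0, 75],
    [0, 0, 0, -45, 29.6, 0, 75],
    [0, 0, 0, -45, 29.6, 0, 75],
    [0, 0, 0, -45, 29.6, 0, 75],
    [0, 0, 0, -45, 29.6, 0, 75],
    [0, 0, 0, -45, 29.6, 0, 75],
    [0, 0, 0, -45, 29.6, 0, 75],
    [0, 0, 0, -45, 29.6, 0, 75],
    [0, 0, 0, -45, 29.6, 20, 75]
  ]
}}

```text
t: 3.42
eef_pos: [549.4, 103.2, 273.3]
tcp_rot: [3.138, -0.0, 1.536]
ft_force: [1.2, 0.0, 0.5]
opening: 0.788
grip_force: 0.0
```

>>> {"method": "jog_arm", "body": {
  "motion": [
    [0, 0, 0, -45.6, 29.8, 44, 75],
    [0, 0, 0, 0, 0, 0, 75],
    [0, 0, 0, 0, 0, 0, 75]
  ]
}}

```text
t: 3.8
eef_pos: [573.2, 63.5, 233.2]
tcp_rot: [-3.141, -0.0, 1.536]
ft_force: [-0.0, 0.0, -0.5]
opening: 0.791
grip_force: 0.0
```

Run:
```python
from h import *
d=cam('wrist'); save(d,'w1'); np.savez('wrist',**d)
W=cloud(d); print(d['k1'],d['camera_matrix'].tolist(),np.linalg.inv(d['world_to_cam']).round(2).tolist())
s=env.state(); print(s['t'],s['eef_pos'],s['tcp_rot'])
print('tote',tote(W)); print('elbow',top(W,(575,57),35,70,97))
go(576,58,60,np.pi/2-.035)
```

```text
-0.01731743745522779 [[283.80990581648194, 0.0, 253.40106901146595], [0.0, 283.80990581648194, 191.80515802451296], [0.0, 0.0, 1.0]] [[1.0, 0.03, 0.01, 575.85], [-0.03, 0.96, 0.27, 140.3], [-0.0, -0.27, 0.96, 325.17], [0.0, 0.0, 0.0, 1.0]]
3.85 [573.18708907  63.96640376 233.73221783] [ 3.14069146e+00 -2.41286180e-04  1.53695033e+00]
tote [ -1.8 624.7  28.5 181.  239.8]
elbow (2352, [576.9, 62.3, 86.5], 'rect', 576.9, 59.7, 43.5, 43.7, 86.9)
turn z 0.07 n 1 shift -5.9 3.0 96.1 n 2
```

View pics/w1.png

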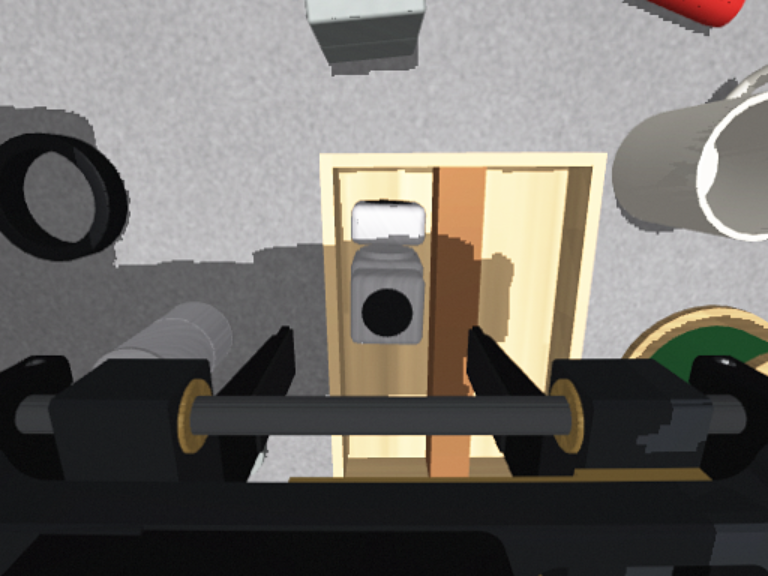

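>>> {"method": "jog_arm", "body": {
  "motion": [
    [0, 0, 0, -5, 3, 32, 75],
    [0, 0, 0, 0, 0, 32, 75],
    [0, 0, 0, 0, 0, 32, 75],
    [0, 0, 0, 0, 0, 0, 40],
    [0, 0, 0, 0, 0, 0, 30],
    [0, 0, 0, 0, 0, 0, 30],
    [0, 0, 0, 0, 0, 0, 30],
    [0, 0, 0, 0, 0, 0, 30]
  ]
}}

```text
t: 4.85
eef_pos: [576.6, 58.3, 138.2]
tcp_rot: [3.14, -0.0, 1.536]
ft_force: [-0.8, 0.9, 8.3]
opening: 0.464
grip_force: 29.8
```

Run:
```python
from h import *
d=cam('wrist'); W=cloud(d); s=env.state(); print(s['eef_pos'],s['tcp_rot'],s['opening']*95.1,s['ft_force'],s['grip_force'])
print('elbow',top(W,(575,57),35,70,97),'tote',tote(W))
d=cam('side'); W=cloud(d); print('elbow side',top(W,(575,57),30,75,97))
```

```text
[576.56542507  58.27360986 138.19966903] [ 3.13966736e+00 -2.91857509e-04  1.53643034e+00] 43.803782445426 [-0.71287634  2.17052504  7.66234876] 29.797601401805878
elbow (5016, [577.0, 69.5, 86.0], 'rect', 576.8, 66.7, 30.1, 62.9, 85.8) tote [ -1.8 625.1  35.7 181.5 225.4]
elbow side (299, [575.0, 50.1, 85.7], 'rect', 575.0, 56.3, 46.4, 58.0, 85.2)
```

>>> {"method": "jog_arm", "body": {
  "motion": [
    [0, 0, 0, 0, 0, -20, 30],
    [0, 0, -5.9, 0, 0, -50, 30],
    [0, 0, 0, 0, 0, -50, 30],
    [0, 0, 0, 0, 0, 0, 30],
    [0, 0, 0, 0, 0, 0, 30]
  ]
}}

```text
t: 5.58
eef_pos: [575.6, 58.1, 256.1]
tcp_rot: [-3.14, -0.0, 1.639]
ft_force: [-0.9, -0.1, -3.7]
opening: 0.463
grip_force: 29.8
```

Run:
```python
from h import *
go(429.5,-406,100,np.pi/2+.068); s=env.state(); print(s['tcp_rot'],s['ft_force'],s['opening'])
```

```text
turn z 0.03 n 1 shift -453.1 -177.2 78.5 n 10
[-3.14030680e+00 -1.22988934e-04  1.63925323e+00] [-0.90960309 -0.12249265 -3.72062144] 0.46282720341762656
```

>>> {"method": "jog_arm", "body": {
  "motion": [
    [0, 0, 0, -45.3, -17.7, 0, 30],
    [0, 0, 0, -45.3, -17.7, 0, 30],
    [0, 0, 0, -45.3, -17.7, 0, 30],
    [0, 0, 0, -45.3, -17.7, 0, 30],
    [0, 0, 0, -45.3, -17.7, 0, 30],
    [0, 0, 0, -45.3, -17.7, 0, 30],
    [0, 0, 0, -45.3, -17.7, 0, 30],
    [0, 0, 0, -45.3, -17.7, 0, 30],
    [0, 0, 0, -45.3, -17.7, 0, 30],
    [0, 0, 0, -45.3, -17.7, 0, 30]
  ]
}}

```text
t: 6.82
eef_pos: [429.6, -407.1, 254.9]
tcp_rot: [-3.14, -0.003, 1.639]
ft_force: [-0.3, -0.5, -3.5]
opening: 0.462
grip_force: 29.9
```

>>> {"method": "jog_arm", "body": {
  "motion": [
    [0, 0, 0, 0, 0, 0, 30],
    [0, 0, 0, 0, 0, 0, 30],
    [0, 0, 0, 0, 0, 0, 30]
  ]
}}

```text
t: 7.2
eef_pos: [430.8, -404.9, 256.3]
tcp_rot: [-3.141, -0.001, 1.64]
ft_force: [-0.3, 0.7, -3.2]
opening: 0.46
grip_force: 30.0
```

Run:
```python
from h import *
go(429.5,-406,59,np.pi/2+.068); s=env.state(); print(s['eef_pos'],s['ft_force'],s['opening'])
d=cam('wrist'); save(d,'w2'); W=cloud(d)
P=W[(W[...,2]>45)&(W[...,2]<53)&(abs(W[...,0]-504)<180)&(abs(W[...,1]+326)<170)]; print(top(W,(504,-326),175,46,53))
```

```text
turn z 0.09 n 1 shift -1.0 -1.4 119.7 n 3
[ 430.83664103 -404.93537831  256.26171338] [-0.28636198  0.74232297 -3.23971231] 0.45972997402857224
(11509, [526.1, -310.0, 50.1], 'rect', 506.3, -333.7, 263.9, 228.9, 4.2)
```

View pics/w2.png

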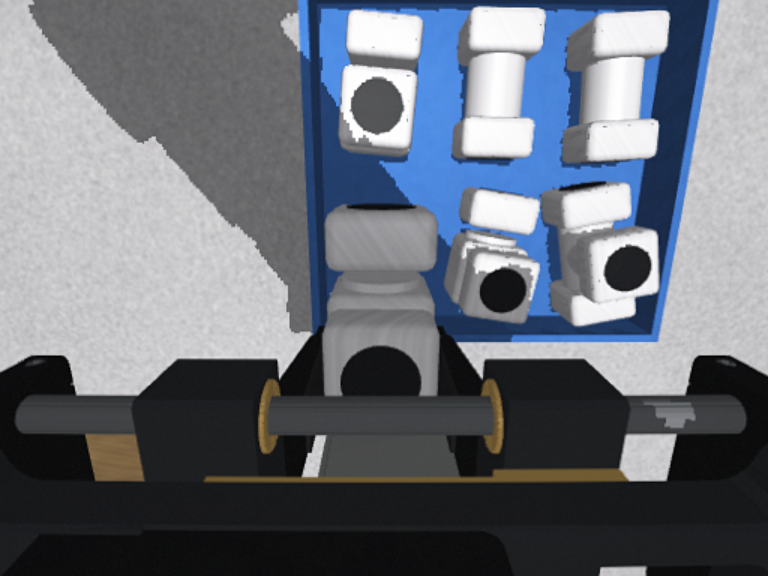

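>>> {"method": "jog_arm", "body": {
  "motion": [
    [0, 0, 0, -1, 0, 40, 30],
    [0, 0, 0, 0, 0, 40, 30],
    [0, 0, 0, 0, 0, 20, 30],
    [0, 0, 0, 0, 0, 13, 30],
    [0, 0, 0, 0, 0, 0, 30],
    [0, 0, 0, 0, 0, 0, 30],
    [0, 0, 0, 0, 0, 5, 30],
    [0, 0, 0, 0, 0, 0, 30],
    [0, 0, 0, 0, 0, 0, 30]
  ]
}}

```text
t: 8.38
eef_pos: [430.7, -406.9, 139.1]
tcp_rot: [3.141, 0.0, 1.639]
ft_force: [0.4, -0.2, -3.2]
opening: 0.46
grip_force: 30.0
```

>>> {"method": "jog_arm", "body": {
  "motion": [
    [0, 0, 0, 0, 0, 2.3, 30],
    [0, 0, 0, 0, 0, 0, 30],
    [0, 0, 0, 0, 0, 0, 62],
    [0, 0, 0, 0, 0, 0, 62],
    [0, 0, 0, 0, 0, 0, 62],
    [0, 0, 0, 0, 0, -30, 62],
    [0, 0, 0, 0, 0, -50, 62],
    [0, 0, 0, 0, 0, -20, 62],
    [0, 0, 0, 0, 0, 0, 62],
    [0, 0, 0, 0, 0, 0, 62]
  ]
}}

```text
t: 9.62
eef_pos: [430.4, -406.7, 235.6]
tcp_rot: [-3.141, -0.001, 1.639]
ft_force: [-0.4, -0.2, -0.3]
opening: 0.65
grip_force: 0.0
```

Run:
```python
from h import *
s=env.state(); d=cam('wrist'); W=cloud(d)
print('tee',top(W,(585,-379),36,80,90)); print('el',top(W,(430,-406),40,78,92))
d=cam('side'); W=cloud(d); save(d,'s2')
print('tee',top(W,(585,-379),36,80,90)); print('el',top(W,(430,-406),40,78,92)); 
go(586,-378.5,140,np.pi/2+.25)
```

```text
tee (2286, [583.2, -376.0, 84.9], 'rect', 584.8, -376.7, 43.1, 43.2, 15.5)
el (2199, [430.6, -404.4, 85.0], 'rect', 430.7, -405.6, 44.0, 42.6, 3.7)
tee (418, [586.4, -383.2, 85.3], 'rect', 584.4, -380.1, 44.0, 43.7, 16.1)
el (133, [436.1, -399.5, 85.1], 'rect', 432.5, -402.5, 35.1, 19.8, 6.1)
turn z -10.39 n 2 shift -11.2 157.7 17.7 n 4
```

Run:
```python
from h import *
go(585.5,-377.5,100,np.pi/2+.27)
```

```text
turn z -11.54 n 2 shift -13.2 157.2 57.7 n 4
```

>>> {"method": "jog_arm", "body": {
  "motion": [
    [0, 0, -5.8, 0, 0, 0, 62],
    [0, 0, -5.7, 0, 0, 0, 62],
    [0, 0, 0, -4.4, 52.4, 0, 62],
    [0, 0, 0, -4.4, 52.4, 0, 62],
    [0, 0, 0, -4.4, 52.4, 20, 62],
    [0, 0, 0, 0, 0, 30, 62],
    [0, 0, 0, 0, 0, 0, 62],
    [0, 0, 0, 0, 0, 0, 62]
  ]
}}

```text
t: 10.72
eef_pos: [585.5, -378.2, 187.1]
tcp_rot: [3.142, -0.0, 1.84]
ft_force: [0.1, 0.4, -0.2]
opening: 0.651
grip_force: 0.0
```

Run:
```python
from h import *
go(585.5,-377.5,58.5,np.pi/2+.27)
d=cam('wrist'); W=cloud(d)
print('tee',top(W,(585,-379),36,80,90))
```

```text
turn z -0.07 n 1 shift 0.7 0.2 51.0 n 2
tee (3220, [585.6, -375.0, 85.1], 'rect', 586.0, -376.3, 44.0, 42.8, 14.8)
```

>>> {"method": "jog_arm", "body": {
  "motion": [
    [0, 0, 0, 1, 0, 25, 62],
    [0, 0, 0, 0, 0, 25.5, 62],
    [0, 0, 0, 0, 0, 0, 62],
    [0, 0, 0, 0, 0, 0, 30],
    [0, 0, 0, 0, 0, 0, 30],
    [0, 0, 0, 0, 0, 0, 30],
    [0, 0, 0, 0, 0, 0, 30],
    [0, 0, 0, 0, 0, 0, 30]
  ]
}}

```text
t: 11.78
eef_pos: [585.8, -377.1, 137.5]
tcp_rot: [3.141, 0.002, 1.84]
ft_force: [0.3, 0.4, 6.4]
opening: 0.461
grip_force: 30.0
```

>>> {"method": "jog_arm", "body": {
  "motion": [
    [0, 0, 0, 0, 0, -20, 30],
    [0, 0, 0, 0, 0, -45, 30],
    [0, 0, 8.6, 0, 0, -45, 30],
    [0, 0, 8.6, 0, 0, 0, 30],
    [0, 0, 0, 0, 0, 0, 30],
    [0, 0, 0, 0, 0, 0, 30]
  ]
}}

```text
t: 12.52
eef_pos: [585.2, -376.7, 245.8]
tcp_rot: [-3.141, -0.001, 1.543]
ft_force: [0.2, -0.2, -3.2]
opening: 0.461
grip_force: 30.0
```

Run:
```python
from h import *
go(573.5,-42.2,120,np.pi/2-.0314)
```

```text
turn z 0.22 n 1 shift 333.9 -22.2 48.2 n 7
```

>>> {"method": "jog_arm", "body": {
  "motion": [
    [0, 0, 0.2, 47.7, -3.1, 0, 30],
    [0, 0, 0, 47.7, -3.1, 0, 30],
    [0, 0, 0, 47.7, -3.1, 0, 30],
    [0, 0, 0, 47.7, -3.1, 0, 30],
    [0, 0, 0, 47.7, -3.1, 0, 30],
    [0, 0, 0, 47.7, -3.2, 0, 30],
    [0, 0, 0, 47.7, -3.2, 20, 30],
    [0, 0, 0, 0, 0, 0, 30],
    [0, 0, 0, 0, 0, 0, 30]
  ]
}}

```text
t: 13.65
eef_pos: [575.1, -42.5, 226.1]
tcp_rot: [-3.141, 0.0, 1.538]
ft_force: [-0.2, -0.3, -4.2]
opening: 0.464
grip_force: 30.0
```

Run:
```python
from h import *
go(573.5,-42.2,62.2,np.pi/2-.0314)
d=cam('wrist'); W=cloud(d); print(tote(W))
# spine: points z 40-49 in local frame
P=W[np.isfinite(W[...,0])]; a=np.radians(-1.8); c,s=np.cos(a),np.sin(a)
X=(P[:,0]-624.4)*c+(P[:,1]-18.3)*s; Y=-(P[:,0]-624.4)*s+(P[:,1]-18.3)*c
m=(P[:,2]>40)&(P[:,2]<50)&(abs(X)<30)&(Y>20)&(Y<110); print('spine x',np.percentile(X[m],[1,50,99]).round(1))
m=(P[:,2]>40)&(P[:,2]<50)&(X>70)&(X<100)&(Y>20)&(Y<110); print('+wall x',np.percentile(X[m],[1,50,99]).round(1))
m=(P[:,2]>40)&(P[:,2]<50)&(X<-70)&(X>-100)&(Y>20)&(Y<110); print('-wall x',np.percentile(X[m],[1,50,99]).round(1))
m=(P[:,2]>40)&(P[:,2]<50)&(abs(X)<70)&(Y>110)&(Y<145); print('+ywall',np.percentile(Y[m],[1,50,99]).round(1))
```

```text
turn z -0.05 n 1 shift 0.3 -1.6 86.3 n 2
[ -2.  624.3  16.5 181.9 217. ]
spine x [-14.9  -0.2  14.8]
+wall x [82.1 85.9 91.1]
-wall x [-91.3 -87.  -83. ]Traceback (most recent call last):
  File "<stdin>", line 10, in <module>
    return _quantile_unchecked(
        a, q, axis, out, overwrite_input, method, keepdims, weights)
    return _ureduce(a,
                    func=_quantile_ureduce_func,
    ...<5 lines>...
                    overwrite_input=overwrite_input,
                    method=method)
    r = func(a, **kwargs)
    result = _quantile(arr,
                       quantiles=q,
    ...<2 lines>...
                       out=out,
                       weights=wgt)
    slices_having_nans = np.isnan(arr[-1, ...])
                                  ~~~^^^^^^^^^
IndexError: index -1 is out of bounds for axis 0 with size 0
```

Tote model fits to 0.2 mm in x. Lower the tee.

>>> {"method": "jog_arm", "body": {
  "motion": [
    [0, 0, 0, 0, -1.5, 40, 30],
    [0, 0, 0, 0, 0, 30, 30],
    [0, 0, 0, 0, 0, 12, 30],
    [0, 0, 0, 0, 0, 3, 30],
    [0, 0, 0, 0, 0, 0, 30],
    [0, 0, 0, 0, 0, 0, 30]
  ]
}}

```text
t: 14.45
eef_pos: [573.8, -42.5, 142.2]
tcp_rot: [3.14, 0.0, 1.536]
ft_force: [0.6, 0.4, -3.6]
opening: 0.461
grip_force: 30.0
```

>>> {"method": "jog_arm", "body": {
  "motion": [
    [0, 0, 0, 0, 0, 2.2, 30],
    [0, 0, 0, 0, 0, 0, 30],
    [0, 0, 0, 0, 0, 0, 60],
    [0, 0, 0, 0, 0, 0, 60],
    [0, 0, 0, 0, 0, 0, 60],
    [0, 0, 0, 0, 0, -40, 60],
    [0, 0, 0, 0, 0, -45, 75],
    [0, 0, 0, 45, 0, 0, 75],
    [0, 0, 0, 45, 0, 0, 75],
    [0, 0, 0, 45, 0, 0, 75]
  ]
}}

```text
t: 15.7
eef_pos: [578.0, 93.8, 224.2]
tcp_rot: [3.141, -0.0, 1.536]
ft_force: [1.1, -1.1, 0.2]
opening: 0.787
grip_force: 0.0
```

>>> {"method": "jog_arm", "body": {
  "motion": [
    [0, 0, 0, 45, 0, 0, 75],
    [0, 0, 0, 45, 0, 0, 75],
    [0, 0, 0, 0, 0, 0, 75],
    [0, 0, 0, 0, 0, 0, 75]
  ]
}}

```text
t: 16.2
eef_pos: [581.0, 182.3, 223.8]
tcp_rot: [-3.141, 0.0, 1.537]
ft_force: [-0.4, -0.4, -0.2]
opening: 0.784
grip_force: 0.0
```

Run:
```python
from h import *
s=env.state(); print(s['t'],s['eef_pos'],s['ft_force'])
for n in ['wrist','scene','side']:
    d=cam(n); W=cloud(d); save(d,n+'3')
    for t,c,r,z0,z1 in [('encl',(570,262),75,78,91),('trafo',(565,382),60,94,106),('relay',(425,379),45,84,95),('can',(423,15),45,88,102),('tee',(573,-42),35,82,94)]: print(n,t,top(W,c,r,z0,z1))
go(568,262,140,np.pi/2+.03)
```

```text
16.2 [580.95907508 182.27555609 223.8253263 ] [-0.43904321 -0.42410146 -0.16871604]
wrist encl (11342, [568.2, 272.5, 84.5], 'rect', 567.8, 269.1, 61.6, 110.2, 3.4)
wrist trafo None
wrist relay None
wrist can None
wrist tee None
scene encl (722, [572.9, 269.8, 84.8], 'rect', 570.0, 268.9, 63.4, 109.9, 4.7)
scene trafo (603, [566.2, 384.9, 100.1], 'rect', 564.1, 385.8, 85.1, 63.5, 79.1)
scene relay (245, [427.0, 380.2, 89.5], 'rect', 424.4, 381.4, 62.1, 45.7, 6.6)
scene can (226, [425.1, 17.1, 95.4], 'rect', 423.1, 16.5, 57.2, 54.4, 4.7)
scene tee (200, [576.9, -41.0, 87.7], 'rect', 575.1, -41.7, 44.9, 43.8, 1.4)
side encl (498, [566.6, 257.5, 83.8], 'rect', 567.3, 264.7, 60.6, 111.1, 2.6)
side trafo None
side relay (240, [421.5, 376.0, 89.3], 'rect', 421.9, 378.3, 59.7, 47.5, 9.5)
side can (394, [420.7, 10.9, 94.6], 'rect', 421.2, 12.8, 54.5, 57.5, 5.3)
side tee (272, [570.3, -47.5, 86.7], 'rect', 571.4, -46.5, 44.6, 43.6, 87.8)
turn z -3.76 n 1 shift 80.9 -10.8 6.4 n 2
```

View pics/side3.png

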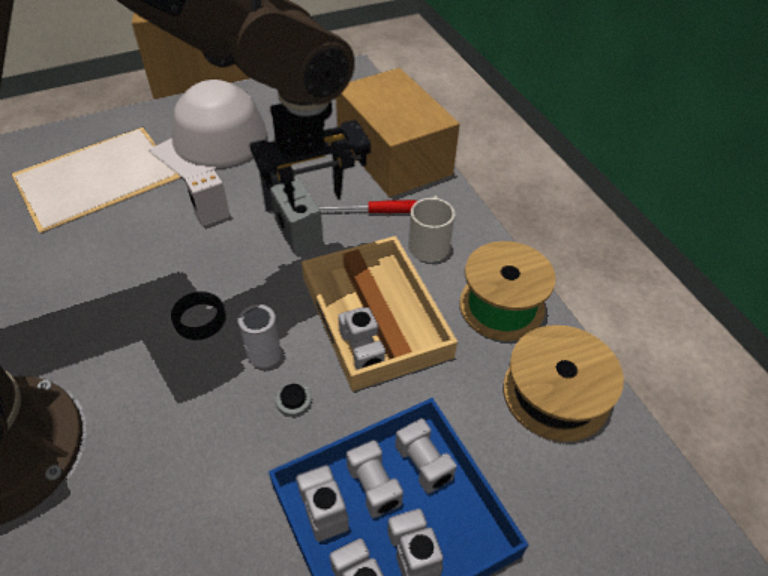

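Run:
```python
from h import *
go(568.2,267,48,np.pi/2+.058)
```

```text
turn z -5.37 n 1 shift 86.2 -8.0 98.4 n 3
```

>>> {"method": "jog_arm", "body": {
  "motion": [
    [0, 0, -5.4, 0, 0, 0, 78],
    [0, 0, 0, 43, -4, 0, 78],
    [0, 0, 0, 43, -4, 0, 78],
    [0, 0, 0, 0, 0, 0, 78],
    [0, 0, 0, 0, 0, 0, 78]
  ]
}}

```text
t: 16.98
eef_pos: [568.1, 267.0, 223.9]
tcp_rot: [-3.141, 0.0, 1.63]
ft_force: [0.3, -0.4, -0.9]
opening: 0.822
grip_force: 0.0
```

Run:
```python
from h import *
go(568.2,267,48,np.pi/2+.058)
W=cloud(cam('wrist')); print(top(W,(568,268),75,81,89));
```

```text
turn z 0.08 n 1 shift 0.0 0.1 98.3 n 2
(8460, [568.2, 273.2, 84.5], 'rect', 568.4, 269.6, 60.1, 109.1, 3.3)
```

>>> {"method": "jog_arm", "body": {
  "motion": [
    [0, 0, 0, 0, 0, 40, 78],
    [0, 0, 0, 0, 0, 40, 78],
    [0, 0, 0, 0, 0, 18, 78],
    [0, 0, 0, 0, 0, 0, 50],
    [0, 0, 0, 0, 0, 0, 50],
    [0, 0, 0, 0, 0, 0, 50],
    [0, 0, 0, 0, 0, 0, 50],
    [0, 0, 0, 0, 0, 0, 50]
  ]
}}

```text
t: 18.02
eef_pos: [568.5, 267.9, 127.4]
tcp_rot: [3.139, -0.001, 1.631]
ft_force: [1.0, -2.6, 7.3]
opening: 0.628
grip_force: 30.0
```

>>> {"method": "jog_arm", "body": {
  "motion": [
    [0, 0, 0, 0, 0, -20, 50],
    [0, 0, 5.2, 0, 0, -45, 50],
    [0, 0, 0, 0, 0, -30, 50],
    [0, 0, 0, 0, 0, 0, 50],
    [0, 0, 0, 0, 0, 0, 50]
  ]
}}

```text
t: 18.65
eef_pos: [567.4, 267.7, 219.6]
tcp_rot: [-3.14, 0.001, 1.54]
ft_force: [0.7, -0.4, -4.9]
opening: 0.629
grip_force: 30.0
```

Run:
```python
from h import *
go(577.2,75.5,110,np.pi/2-.0314); print(env.state()['opening']*95.1)
```

```text
turn z 0.04 n 1 shift -191.8 15.8 32.0 n 4
59.816852291861906
```

>>> {"method": "jog_arm", "body": {
  "motion": [
    [0, 0, 0, -48, 4, 0, 50],
    [0, 0, 0, -48, 4, 0, 50],
    [0, 0, 0, -48, 4, 0, 50],
    [0, 0, 0, -47.8, 3.8, 0, 50],
    [0, 0, 0, 0, 0, 0, 50],
    [0, 0, 0, 0, 0, 0, 50],
    [0, 0, 0, 0, 0, 0, 50]
  ]
}}

```text
t: 19.52
eef_pos: [577.6, 76.6, 220.3]
tcp_rot: [-3.141, -0.0, 1.541]
ft_force: [0.1, 1.1, -4.8]
opening: 0.625
grip_force: 30.0
```

Run:
```python
from h import *
go(577.2,75.5,57.9,np.pi/2-.0314); s=env.state(); print(s['eef_pos'],s['tcp_rot'])
d=cam('wrist');save(d,'w4')
```

```text
turn z 0.1 n 1 shift -1.2 -0.4 84.8 n 2
[577.61802112  76.64227443 220.33367485] [-3.14060136e+00 -1.59706735e-04  1.54106819e+00]
```

View pics/w4.png

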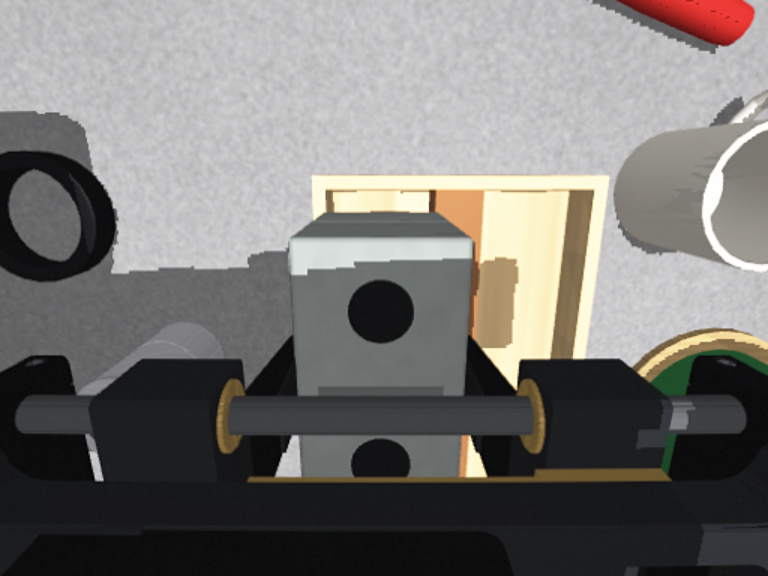

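Held enclosure, aligned over bay_a. Lower in steps.

>>> {"method": "jog_arm", "body": {
  "motion": [
    [0, 0, 0, 0, -0.4, 30, 50],
    [0, 0, 0, 0, 0, 18, 50],
    [0, 0, 0, 0, 0, 12, 50],
    [0, 0, 0, 0, 0, 10, 50],
    [0, 0, 0, 0, 0, 8, 50],
    [0, 0, 0, 0, 0, 4, 50],
    [0, 0, 0, 0, 0, 0, 50],
    [0, 0, 0, 0, 0, 0, 50]
  ]
}}

```text
t: 20.58
eef_pos: [577.6, 75.7, 139.3]
tcp_rot: [3.141, -0.0, 1.54]
ft_force: [0.2, 0.4, -4.1]
opening: 0.629
grip_force: 30.0
```

>>> {"method": "jog_arm", "body": {
  "motion": [
    [0, 0, 0, 0, 0, 3.2, 50],
    [0, 0, 0, 0, 0, 0, 50],
    [0, 0, 0, 0, 0, 0, 78],
    [0, 0, 0, 0, 0, 0, 78],
    [0, 0, 0, 0, 0, 0, 78],
    [0, 0, 0, 0, 0, -40, 78],
    [0, 0, 0, 0, 0, -55, 78],
    [0, 0, 0, 45, 0, 0, 78],
    [0, 0, 0, 45, 0, 0, 78],
    [0, 0, 0, 45, 0, 0, 78]
  ]
}}

```text
t: 21.82
eef_pos: [581.6, 211.9, 231.2]
tcp_rot: [3.141, -0.0, 1.54]
ft_force: [0.2, 0.4, -0.3]
opening: 0.817
grip_force: 0.0
```

>>> {"method": "jog_arm", "body": {
  "motion": [
    [0, 0, 0, 45, 0, 0, 78],
    [0, 0, 0, 45, 0, 0, 78],
    [0, 0, 0, 0, 0, 0, 78],
    [0, 0, 0, 0, 0, 0, 78]
  ]
}}

```text
t: 22.32
eef_pos: [584.2, 300.3, 230.6]
tcp_rot: [-3.141, 0.0, 1.54]
ft_force: [0.4, -0.9, -0.8]
opening: 0.821
grip_force: 0.0
```

```bash
cat >> h.py <<'E'
OBJ={'encl':((577,77),70,88,97),'trafo':((565,384),60,94,106),'relay':((425,379),45,84,95),'can':((423,15),45,88,102),'tee':((573,-42),30,82,94),'mug':((784,132),60,82,97)}
def survey(cams=('wrist','scene','side'),objs=OBJ):
    s=env.state(); print(s['t'],s['eef_pos'].round(1),s['ft_force'].round(1))
    for n in cams:
        W=cloud(cam(n))
        for o in objs: print(n,o,top(W,*OBJ[o]))
E
python3 -c "
from h import *
survey(); go(565,382,150,np.pi/2-.19)"
```

```text
22.325 [584.2 300.3 230.6] [ 0.4 -0.9 -0.8]
wrist encl None
wrist trafo (9352, [563.5, 388.9, 99.8], 'rect', 562.9, 386.9, 85.0, 61.4, 79.1)
wrist relay (4299, [425.6, 382.1, 89.3], 'rect', 423.4, 381.7, 60.8, 45.5, 7.4)
wrist can None
wrist tee None
wrist mug None
scene encl (720, [580.2, 77.7, 93.0], 'rect', 577.3, 77.3, 108.9, 62.3, 88.8)
scene trafo (444, [573.8, 389.6, 100.0], 'rect', 564.3, 385.7, 84.1, 64.2, 78.2)
scene relay (69, [447.1, 378.3, 89.3], 'rect', 446.0, 378.6, 21.2, 34.9, 3.0)
scene can (229, [425.6, 16.9, 95.4], 'rect', 423.2, 16.3, 57.4, 54.3, 3.1)
scene tee (203, [577.0, -41.0, 87.7], 'rect', 574.8, -41.6, 43.8, 46.1, 87.7)
scene mug (242, [788.0, 135.7, 88.6], 'rect', 786.6, 134.8, 78.2, 79.3, 36.3)
side encl (789, [573.7, 71.3, 92.0], 'rect', 574.4, 74.0, 111.0, 61.1, 88.9)
side trafo (342, [562.1, 377.6, 99.4], 'rect', 563.2, 383.1, 90.2, 60.4, 78.7)
side relay (239, [422.0, 376.1, 89.3], 'rect', 422.1, 379.8, 60.1, 50.0, 6.6)
side can (393, [420.8, 11.0, 94.6], 'rect', 420.5, 13.1, 57.0, 53.8, 71.4)
side tee (274, [569.7, -47.3, 86.6], 'rect', 570.7, -45.0, 45.9, 43.4, 86.8)
side mug (176, [783.0, 130.3, 86.7], 'rect', 783.6, 131.8, 79.5, 80.2, 81.2)
turn z 9.04 n 2 shift 77.3 -34.8 3.3 n 2
```

```bash
python3 -c "
from h import *
go(563,385.5,52,np.pi/2-.19)"
```

```text
turn z 9.04 n 2 shift 80.4 -37.4 101.3 n 3
```

>>> {"method": "jog_arm", "body": {
  "motion": [
    [0, 0, 9, 0, 0, 0, 80],
    [0, 0, 0, 40.2, -18.7, 0, 80],
    [0, 0, 0, 40.2, -18.7, 0, 80],
    [0, 0, 0, 0, 0, 0, 80],
    [0, 0, 0, 0, 0, 0, 80]
  ]
}}

```text
t: 23.1
eef_pos: [562.9, 385.6, 230.7]
tcp_rot: [-3.142, 0.0, 1.382]
ft_force: [0.4, -1.0, -0.3]
opening: 0.841
grip_force: 0.0
```

```bash
python3 -c "
from h import *
survey(['wrist'],['trafo']);go(563,385.5,52,np.pi/2-.19)"
```

```text
23.1 [562.9 385.6 230.7] [ 0.4 -1.  -0.3]
wrist trafo (7039, [563.8, 389.8, 99.7], 'rect', 563.4, 387.0, 85.1, 60.9, 79.0)
turn z 0.05 n 1 shift 0.2 -0.2 101.2 n 3
```

>>> {"method": "jog_arm", "body": {
  "motion": [
    [0, 0, 0, 0, 0, 40, 80],
    [0, 0, 0, 0, 0, 40, 80],
    [0, 0, 0, 0, 0, 21, 80],
    [0, 0, 0, 0, 0, 0, 50],
    [0, 0, 0, 0, 0, 0, 50],
    [0, 0, 0, 0, 0, 0, 50],
    [0, 0, 0, 0, 0, 0, 50],
    [0, 0, 0, 0, 0, 0, 50]
  ]
}}

```text
t: 24.15
eef_pos: [563.3, 386.4, 131.2]
tcp_rot: [3.14, -0.001, 1.383]
ft_force: [2.1, -3.6, 6.7]
opening: 0.631
grip_force: 30.0
```

>>> {"method": "jog_arm", "body": {
  "motion": [
    [0, 0, 0, 0, 0, -20, 50],
    [0, 0, -9, 0, 0, -50, 50],
    [0, 0, 0, 0, 0, -50, 50],
    [0, 0, 0, 0, 0, 0, 50],
    [0, 0, 0, 0, 0, 0, 50]
  ]
}}

```text
t: 24.78
eef_pos: [561.9, 386.3, 248.7]
tcp_rot: [-3.14, 0.001, 1.54]
ft_force: [-0.6, -0.5, -8.0]
opening: 0.631
grip_force: 30.0
```

Run:
```python
from h import *
go(671.3,-49.5,110,np.pi/2-.0314); print(env.state()['opening']*95.1)
```

```text
turn z 0.03 n 1 shift -432.2 123.0 61.1 n 10
59.99708486274427
```

Contact TCP z will be 139.2.

>>> {"method": "jog_arm", "body": {
  "motion": [
    [0, 0, 0, -43.2, 12.3, 0, 50],
    [0, 0, 0, -43.2, 12.3, 0, 50],
    [0, 0, 0, -43.2, 12.3, 0, 50],
    [0, 0, 0, -43.2, 12.3, 0, 50],
    [0, 0, 0, -43.2, 12.3, 0, 50],
    [0, 0, 0, -43.2, 12.3, 0, 50],
    [0, 0, 0, -43.2, 12.3, 0, 50],
    [0, 0, 0, -43.2, 12.3, 0, 50],
    [0, 0, 0, -43.2, 12.3, 0, 50],
    [0, 0, 0, -43.2, 12.3, 0, 50]
  ]
}}

```text
t: 26.02
eef_pos: [671.9, -50.3, 247.2]
tcp_rot: [-3.138, -0.001, 1.54]
ft_force: [0.1, 0.0, -6.8]
opening: 0.634
grip_force: 30.0
```

>>> {"method": "jog_arm", "body": {
  "motion": [
    [0, 0, 0, 0, 0, 30, 50],
    [0, 0, 0, 0, 0, 0, 50],
    [0, 0, 0, 0, 0, 0, 50],
    [0, 0, 0, 0, 0, 0, 50]
  ]
}}

```text
t: 26.52
eef_pos: [672.5, -48.4, 220.6]
tcp_rot: [3.141, 0.0, 1.541]
ft_force: [-0.7, -0.2, -6.2]
opening: 0.632
grip_force: 30.0
```

Run:
```python
from h import *
go(671.3,-49.5,61.2,np.pi/2-.0314); print(env.state()['tcp_rot'])
```

```text
turn z 0.08 n 1 shift -1.1 -1.2 81.8 n 2
[3.14057213e+00 4.20083789e-05 1.54077567e+00]
```

>>> {"method": "jog_arm", "body": {
  "motion": [
    [0, 0, 0, -1, -1.2, 25, 50],
    [0, 0, 0, 0, 0, 15, 50],
    [0, 0, 0, 0, 0, 12, 50],
    [0, 0, 0, 0, 0, 12, 50],
    [0, 0, 0, 0, 0, 10, 50],
    [0, 0, 0, 0, 0, 5, 50],
    [0, 0, 0, 0, 0, 0, 50],
    [0, 0, 0, 0, 0, 0, 50]
  ]
}}

```text
t: 27.52
eef_pos: [671.2, -50.0, 141.2]
tcp_rot: [3.141, 0.0, 1.54]
ft_force: [0.5, 0.3, -6.7]
opening: 0.629
grip_force: 30.0
```

>>> {"method": "jog_arm", "body": {
  "motion": [
    [0, 0, 0, 0, 0, 1.5, 50],
    [0, 0, 0, 0, 0, 0, 50],
    [0, 0, 0, 0, 0, 0, 76],
    [0, 0, 0, 0, 0, 0, 76],
    [0, 0, 0, 0, 0, 0, 76],
    [0, 0, 0, 0, 0, -50, 76],
    [0, 0, 0, 0, 0, -50, 76],
    [0, 0, 0, 0, 0, 0, 76],
    [0, 0, 0, 0, 0, 0, 76]
  ]
}}

```text
t: 28.65
eef_pos: [670.8, -50.0, 238.9]
tcp_rot: [-3.141, -0.0, 1.54]
ft_force: [0.0, -0.4, 0.3]
opening: 0.798
grip_force: 0.0
```

Run:
```python
from h import *
survey(['scene','side']); W=cloud(cam('side')); print(top(W,(671,-48),60,102,113)); go(423,340,150,np.pi/2+.12)
```

```text
28.65 [670.8 -50.  238.9] [ 0.  -0.4  0.3]
scene encl (723, [580.2, 77.8, 93.1], 'rect', 578.2, 77.5, 109.0, 61.7, 87.9)
scene trafo None
scene relay (251, [427.1, 380.0, 89.3], 'rect', 424.8, 381.0, 60.1, 45.2, 8.2)
scene can (224, [425.2, 16.7, 95.4], 'rect', 422.9, 16.8, 57.4, 55.0, 29.7)
scene tee (47, [572.8, -25.1, 87.2], 'rect', 572.7, -25.2, 41.8, 11.2, 6.2)
scene mug (251, [787.0, 135.5, 88.3], 'rect', 787.1, 134.9, 79.3, 78.0, 21.8)
side encl (794, [573.7, 71.0, 92.1], 'rect', 574.0, 74.5, 113.7, 61.0, 88.7)
side trafo None
side relay (239, [421.8, 376.0, 89.3], 'rect', 422.3, 377.9, 60.8, 48.3, 6.4)
side can (400, [420.5, 10.7, 94.7], 'rect', 420.3, 13.0, 57.0, 53.7, 71.7)
side tee (271, [570.3, -47.5, 86.8], 'rect', 570.9, -46.3, 44.8, 43.3, 87.8)
side mug None
(723, [667.3, -54.9, 107.1], 'rect', 668.4, -52.5, 87.5, 61.4, 88.1)
turn z -8.65 n 1 shift 416.8 -199.3 10.3 n 10
```

>>> {"method": "jog_arm", "body": {
  "motion": [
    [0, 0, -8.6, 0, 0, 0, 78],
    [0, 0, 0, 46.3, -22.1, 0, 78],
    [0, 0, 0, 46.3, -22.1, 0, 78],
    [0, 0, 0, 46.3, -22.1, 0, 78],
    [0, 0, 0, 46.3, -22.1, 0, 78],
    [0, 0, 0, 46.3, -22.1, 0, 78],
    [0, 0, 0, 46.3, -22.1, 0, 78],
    [0, 0, 0, 46.3, -22.1, 0, 78],
    [0, 0, 0, 46.3, -22.1, 0, 78],
    [0, 0, 0, 46.3, -22.1, 0, 78]
  ]
}}

```text
t: 30.05
eef_pos: [422.9, 341.3, 238.5]
tcp_rot: [-3.14, 0.0, 1.69]
ft_force: [-0.0, 0.6, 0.1]
opening: 0.824
grip_force: 0.0
```

>>> {"method": "jog_arm", "body": {
  "motion": [
    [0, 0, 0, 0, 0, 0, 78],
    [0, 0, 0, 0, 0, 0, 78],
    [0, 0, 0, 0, 0, 0, 78]
  ]
}}

```text
t: 30.42
eef_pos: [424.6, 339.2, 239.0]
tcp_rot: [-3.141, 0.0, 1.689]
ft_force: [-0.6, -0.6, -0.6]
opening: 0.822
grip_force: 0.0
```

Run:
```python
from h import *
survey(['wrist'],['relay']); go(423.5,380.5,50,np.pi/2+.12)
```

```text
30.425 [424.6 339.2 239. ] [-0.6 -0.6 -0.6]
wrist relay (3609, [422.9, 383.2, 89.3], 'rect', 423.1, 382.1, 60.2, 45.2, 7.2)
turn z -0.14 n 1 shift 41.1 3.8 111.5 n 3
```

>>> {"method": "jog_arm", "body": {
  "motion": [
    [0, 0, 0, 41.7, 3.8, 0, 78],
    [0, 0, 0, 0, 0, 45, 78],
    [0, 0, 0, 0, 0, 45, 78],
    [0, 0, 0, 0, 0, 21, 78],
    [0, 0, 0, 0, 0, 0, 78],
    [0, 0, 0, 0, 0, 0, 50],
    [0, 0, 0, 0, 0, 0, 50],
    [0, 0, 0, 0, 0, 0, 50],
    [0, 0, 0, 0, 0, 0, 50],
    [0, 0, 0, 0, 0, 0, 50]
  ]
}}

```text
t: 31.72
eef_pos: [423.2, 382.1, 129.4]
tcp_rot: [3.14, -0.001, 1.69]
ft_force: [0.8, -1.7, 7.0]
opening: 0.627
grip_force: 30.0
```

>>> {"method": "jog_arm", "body": {
  "motion": [
    [0, 0, 0, 0, 0, -20, 50],
    [0, 0, 8.6, 0, 0, -50, 50],
    [0, 0, 0, 0, 0, -50, 50],
    [0, 0, 0, 0, 0, 0, 50],
    [0, 0, 0, 0, 0, 0, 50]
  ]
}}

```text
t: 32.35
eef_pos: [422.4, 381.7, 247.6]
tcp_rot: [-3.141, 0.0, 1.54]
ft_force: [-0.3, -0.4, -2.3]
opening: 0.629
grip_force: 30.0
```

Run:
```python
from h import *
go(673.8,30.3,110,np.pi/2-.0314); print(env.state()['opening']*95.1)
```

```text
turn z 0.04 n 1 shift -343.3 262.3 60.0 n 9
59.8050779356725
```

>>> {"method": "jog_arm", "body": {
  "motion": [
    [0, 0, 0, -34.3, 26.2, 0, 50],
    [0, 0, 0, -34.3, 26.2, 0, 50],
    [0, 0, 0, -34.3, 26.2, 0, 50],
    [0, 0, 0, -34.3, 26.2, 0, 50],
    [0, 0, 0, -34.3, 26.2, 0, 50],
    [0, 0, 0, -34.3, 26.2, 0, 50],
    [0, 0, 0, -34.3, 26.2, 0, 50],
    [0, 0, 0, -34.3, 26.2, 0, 50],
    [0, 0, 0, -34.3, 26.2, 0, 50],
    [0, 0, 0, -34.3, 26.3, 0, 50]
  ]
}}

```text
t: 33.6
eef_pos: [674.5, 29.8, 245.9]
tcp_rot: [-3.138, -0.0, 1.54]
ft_force: [0.8, 0.8, -2.0]
opening: 0.633
grip_force: 30.0
```

>>> {"method": "jog_arm", "body": {
  "motion": [
    [0, 0, 0, 0, 0, 25, 50],
    [0, 0, 0, 0, 0, 0, 50],
    [0, 0, 0, 0, 0, 0, 50],
    [0, 0, 0, 0, 0, 0, 50]
  ]
}}

```text
t: 34.1
eef_pos: [674.2, 31.6, 223.9]
tcp_rot: [3.141, -0.0, 1.541]
ft_force: [0.2, -0.1, -3.0]
opening: 0.632
grip_force: 30.0
```

Run:
```python
from h import *
go(673.8,30.3,59.4,np.pi/2-.0314); print(env.state()['tcp_rot'])
d=cam('wrist'); save(d,'w5')
```

```text
turn z 0.07 n 1 shift -1.3 -0.4 86.9 n 2
[ 3.14077649e+00 -9.62989747e-05  1.54067342e+00]
```

View pics/w5.png

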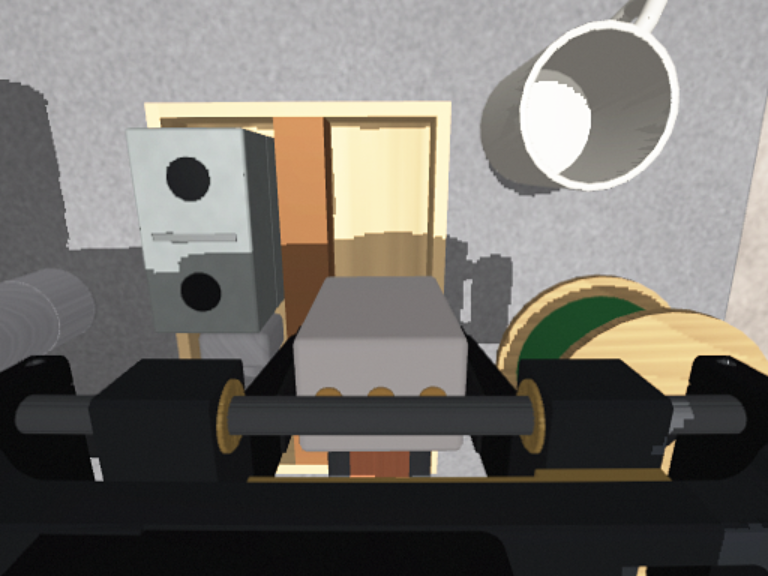

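>>> {"method": "jog_arm", "body": {
  "motion": [
    [0, 0, 0, -1, -0.4, 30, 50],
    [0, 0, 0, 0, 0, 15, 50],
    [0, 0, 0, 0, 0, 12, 50],
    [0, 0, 0, 0, 0, 12, 50],
    [0, 0, 0, 0, 0, 10, 50],
    [0, 0, 0, 0, 0, 5, 50],
    [0, 0, 0, 0, 0, 0, 50],
    [0, 0, 0, 0, 0, 0, 50]
  ]
}}

```text
t: 35.15
eef_pos: [673.9, 30.0, 139.7]
tcp_rot: [3.141, -0.0, 1.54]
ft_force: [-1.0, -0.3, -2.3]
opening: 0.631
grip_force: 30.0
```

>>> {"method": "jog_arm", "body": {
  "motion": [
    [0, 0, 0, 0, 0, 2, 50],
    [0, 0, 0, 0, 0, 0, 50],
    [0, 0, 0, 0, 0, 0, 76],
    [0, 0, 0, 0, 0, 0, 76],
    [0, 0, 0, 0, 0, 0, 76],
    [0, 0, 0, 0, 0, -50, 76],
    [0, 0, 0, 0, 0, -50, 76],
    [0, 0, 0, 0, 0, 0, 76],
    [0, 0, 0, 0, 0, 0, 76]
  ]
}}

```text
t: 36.28
eef_pos: [673.4, 30.1, 236.8]
tcp_rot: [-3.141, -0.0, 1.54]
ft_force: [0.2, 0.2, -0.6]
opening: 0.801
grip_force: 0.0
```

Run:
```python
from h import *
survey(['scene','side'],['can','encl']); go(422.5,14.8,150,np.pi/2-.0314)
```

```text
36.275 [673.4  30.1 236.8] [ 0.2  0.2 -0.6]
scene can None
scene encl (413, [579.8, 100.7, 93.2], 'rect', 578.2, 89.1, 85.8, 63.5, 89.5)
side can (399, [420.9, 10.9, 94.5], 'rect', 420.6, 13.2, 56.3, 53.7, 74.3)
side encl (827, [576.9, 69.4, 92.2], 'rect', 595.8, 69.4, 118.7, 106.7, 87.7)
turn z 0.03 n 1 shift -23.1 -250.3 8.3 n 6
```

>>> {"method": "jog_arm", "body": {
  "motion": [
    [0, 0, 0, -10, -41.7, 0, 78],
    [0, 0, 0, -10, -41.7, 0, 78],
    [0, 0, 0, -10, -41.7, 0, 78],
    [0, 0, 0, -10, -41.7, 0, 78],
    [0, 0, 0, 0, -41.7, 0, 78],
    [0, 0, 0, 0, -41.7, 0, 78],
    [0, 0, 0, 0, 0, 0, 78],
    [0, 0, 0, 0, 0, 0, 78],
    [0, 0, 0, 0, 0, 0, 78]
  ]
}}

```text
t: 37.5
eef_pos: [423.3, -2.3, 237.0]
tcp_rot: [-3.142, -0.0, 1.54]
ft_force: [0.0, 0.1, 0.2]
opening: 0.822
grip_force: 0.0
```

Run:
```python
from h import *
survey(['wrist'],['can']); go(422.5,14.8,50,np.pi/2-.0314)
```

```text
37.5 [423.3  -2.3 237. ] [0.  0.1 0.2]
wrist can (3388, [422.4, 17.0, 95.0], 'rect', 422.5, 15.9, 56.6, 56.1, 86.0)
turn z 0.03 n 1 shift 17.0 -1.2 109.3 n 3
```

>>> {"method": "jog_arm", "body": {
  "motion": [
    [0, 0, 0, 17.7, -1, 0, 78],
    [0, 0, 0, 0, 0, 45, 78],
    [0, 0, 0, 0, 0, 45, 78],
    [0, 0, 0, 0, 0, 19, 78],
    [0, 0, 0, 0, 0, 0, 78],
    [0, 0, 0, 0, 0, 0, 48],
    [0, 0, 0, 0, 0, 0, 48],
    [0, 0, 0, 0, 0, 0, 48],
    [0, 0, 0, 0, 0, 0, 48],
    [0, 0, 0, 0, 0, 0, 48]
  ]
}}

```text
t: 38.8
eef_pos: [422.3, 15.5, 129.0]
tcp_rot: [3.14, 0.0, 1.54]
ft_force: [-0.3, -0.1, 7.2]
opening: 0.587
grip_force: 30.0
```

>>> {"method": "jog_arm", "body": {
  "motion": [
    [0, 0, 0, 0, 0, -20, 48],
    [0, 0, 0, 0, 0, -50, 48],
    [0, 0, 0, 0, 0, -50, 48],
    [0, 0, 0, 0, 0, 0, 48],
    [0, 0, 0, 0, 0, 0, 48]
  ]
}}

```text
t: 39.42
eef_pos: [421.4, 15.6, 247.6]
tcp_rot: [-3.141, -0.0, 1.54]
ft_force: [-0.2, -0.5, -4.7]
opening: 0.584
grip_force: 30.0
```

Run:
```python
from h import *
go(675.9,95,110,np.pi/2-.0314); print(env.state()['opening']*95.1)
```

```text
turn z 0.02 n 1 shift 87.4 251.9 60.0 n 6
55.49463818266525
```

Contact TCP z = 137.

>>> {"method": "jog_arm", "body": {
  "motion": [
    [0, 0, 0, 12.5, 36, 0, 48],
    [0, 0, 0, 12.5, 36, 0, 48],
    [0, 0, 0, 12.5, 36, 0, 48],
    [0, 0, 0, 12.5, 36, 0, 48],
    [0, 0, 0, 12.5, 36, 0, 48],
    [0, 0, 0, 12.5, 36, 0, 48],
    [0, 0, 0, 12.4, 35.9, 25, 48],
    [0, 0, 0, 0, 0, 0, 48],
    [0, 0, 0, 0, 0, 0, 48],
    [0, 0, 0, 0, 0, 0, 48]
  ]
}}

```text
t: 40.67
eef_pos: [675.9, 94.8, 223.2]
tcp_rot: [-3.141, -0.0, 1.54]
ft_force: [-0.7, -0.0, -3.1]
opening: 0.584
grip_force: 30.0
```

Run:
```python
from h import *
go(675.9,95,59.2,np.pi/2-.0314); survey(['side'],['mug'])
```

```text
turn z 0.02 n 1 shift 0.2 -0.0 86.4 n 2
40.675 [675.9  94.8 223.2] [-0.7 -0.  -3.1]
side mug (178, [782.5, 129.8, 86.8], 'rect', 783.0, 131.0, 81.2, 78.8, 66.2)
```

>>> {"method": "jog_arm", "body": {
  "motion": [
    [0, 0, 0, 0, 0, 30, 48],
    [0, 0, 0, 0, 0, 15, 48],
    [0, 0, 0, 0, 0, 12, 48],
    [0, 0, 0, 0, 0, 12, 48],
    [0, 0, 0, 0, 0, 10, 48],
    [0, 0, 0, 0, 0, 5, 48],
    [0, 0, 0, 0, 0, 0, 48],
    [0, 0, 0, 0, 0, 0, 48]
  ]
}}

```text
t: 41.72
eef_pos: [676.7, 95.1, 139.7]
tcp_rot: [3.141, -0.0, 1.54]
ft_force: [0.4, 0.5, -2.9]
opening: 0.586
grip_force: 30.0
```

>>> {"method": "jog_arm", "body": {
  "motion": [
    [0, 0, 0, 0, 0, 2.2, 48],
    [0, 0, 0, 0, 0, 0, 48],
    [0, 0, 0, 0, 0, 0, 70],
    [0, 0, 0, 0, 0, 0, 70],
    [0, 0, 0, 0, 0, 0, 70],
    [0, 0, 0, 0, 0, -50, 70],
    [0, 0, 0, 0, 0, -50, 70],
    [0, 0, 0, 0, 0, 0, 20],
    [0, 0, 0, 0, 0, 0, 0],
    [0, 0, 0, 0, 0, 0, 0]
  ]
}}

```text
t: 42.98
eef_pos: [676.1, 95.0, 235.7]
tcp_rot: [-3.139, 0.0, 1.54]
ft_force: [1.1, -0.1, 0.0]
opening: 0.48
grip_force: 0.0
```

Run:
```python
from h import *
for n in ('side','scene'):
    d=cam(n); save(d,n+'6'); W=cloud(d); print(n,'call',top(W,(440,-92),35,20,30),'can',top(W,(676,95),40,98,108))
    print(n,'jar',[(round(r['score'],2),np.round(r['location'])) for r in env.recognise(n,'jar_mid')[:2]])
go(439.5,-91.5,80,np.pi/2-.0314)
```

```text
side call (181, [437.1, -94.8, 22.9], 'rect', 436.8, -93.9, 37.6, 34.9, 73.5) can (281, [673.0, 91.6, 102.4], 'rect', 673.8, 92.5, 55.6, 54.3, 67.3)
side jar [(0.52, array([213., 339.]))]
scene call (96, [441.5, -89.0, 23.9], 'rect', 441.1, -89.4, 35.8, 37.9, 5.9) can (262, [684.0, 95.7, 103.8], 'rect', 683.1, 94.6, 55.3, 42.9, 79.4)
scene jar []
turn z 0.03 n 1 shift -193.9 -230.9 78.7 n 7
```

View pics/side6.png

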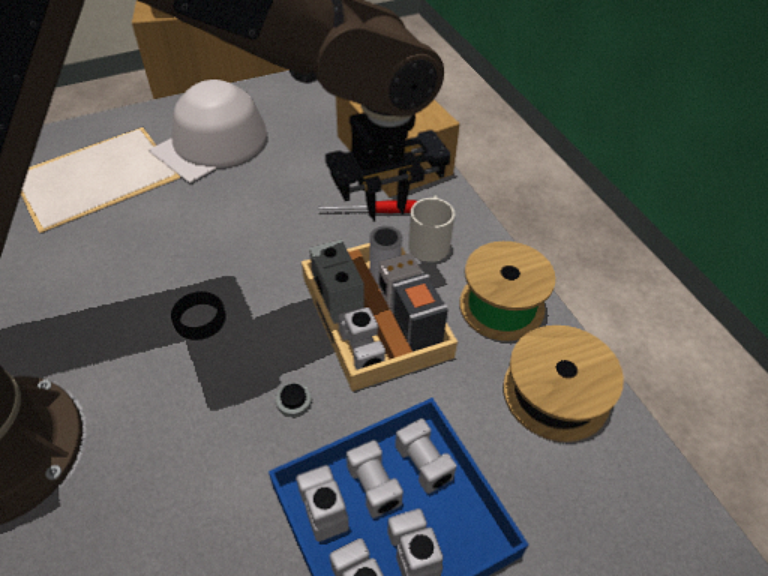

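>>> {"method": "jog_arm", "body": {
  "motion": [
    [0, 0, 0, -27.7, -33, 0, 0],
    [0, 0, 0, -27.7, -33, 0, 0],
    [0, 0, 0, -27.7, -33, 0, 0],
    [0, 0, 0, -27.7, -33, 0, 0],
    [0, 0, 0, -27.7, -33, 0, 0],
    [0, 0, 0, -27.7, -33, 0, 0],
    [0, 0, 0, -27.7, -33, 20, 0],
    [0, 0, 0, 0, 0, 50, 0],
    [0, 0, 0, 0, 0, 0, 0],
    [0, 0, 0, 0, 0, 0, 0]
  ]
}}

```text
t: 44.42
eef_pos: [440.3, -91.6, 168.0]
tcp_rot: [3.141, 0.0, 1.54]
ft_force: [-0.6, -0.0, 0.7]
opening: 0.001
grip_force: 0.0
```

Run:
```python
from h import *
W=cloud(cam('wrist')); print('call',top(W,(440,-92),28,20,30)); go(439.3,-91.8,16,np.pi/2-.0314)
```

```text
call (1417, [439.1, -88.5, 23.2], 'rect', 439.0, -89.0, 39.2, 36.5, 1.7)
turn z 0.06 n 1 shift -0.3 -1.1 74.7 n 2
```

>>> {"method": "jog_arm", "body": {
  "motion": [
    [0, 0, 0, 0, -1, 40, 0],
    [0, 0, 0, 0, 0, 20, 0],
    [0, 0, 0, 0, 0, 6, 0],
    [0, 0, 0, 0, 0, 4, 0],
    [0, 0, 0, 0, 0, 3, 0],
    [0, 0, 0, 0, 0, 1.5, 0],
    [0, 0, 0, 0, 0, 0, 0],
    [0, 0, 0, 0, 0, 0, 0]
  ]
}}

```text
t: 45.48
eef_pos: [439.0, -91.5, 93.7]
tcp_rot: [3.14, 0.0, 1.54]
ft_force: [-0.8, 4.7, 16.2]
opening: 0.004
grip_force: 8.2
```

>>> {"method": "jog_arm", "body": {
  "motion": [
    [0, 0, 0, 0, 0, 0.5, 0],
    [0, 0, 0, 0, 0, 0, 0],
    [0, 0, 0, 0, 0, 0, 0],
    [0, 0, 0, 0, 0, -20, 0],
    [0, 0, 0, 0, 0, -50, 0],
    [0, 0, 0, 0, 0, -50, 0],
    [0, 0, 0, 0, 0, -20, 0],
    [0, 0, 0, 0, 0, 0, 0],
    [0, 0, 0, 0, 0, 0, 0]
  ]
}}

```text
t: 46.6
eef_pos: [438.3, -91.5, 231.3]
tcp_rot: [-3.141, -0.0, 1.54]
ft_force: [0.4, 0.2, 0.5]
opening: 0.007
grip_force: 0.0
```

Run:
```python
from h import *
OBJ['can']=((676,95),40,98,108); OBJ['trafo']=((671,-48),60,104,113); OBJ['relay']=((674,31),32,94,103); OBJ['el']=((430,-406),40,78,92)
survey(['side','scene'],OBJ); d=cam('scene'); save(d,'s7')
```

```text
46.6 [438.3 -91.5 231.3] [0.4 0.2 0.5]
side encl (457, [594.8, 68.9, 92.2], 'rect', 598.1, 67.6, 120.0, 97.1, 89.8)
side trafo (699, [667.4, -54.0, 107.3], 'rect', 668.0, -51.6, 86.7, 61.5, 87.6)
side relay (306, [670.5, 26.1, 96.9], 'rect', 670.9, 27.1, 47.2, 57.6, 89.0)
side can (289, [673.0, 91.2, 102.3], 'rect', 673.4, 91.7, 56.5, 54.2, 67.3)
side tee (274, [570.4, -47.4, 86.7], 'rect', 571.1, -45.0, 45.1, 44.2, 87.2)
side mug (179, [782.5, 130.8, 86.6], 'rect', 783.6, 131.2, 80.2, 78.9, 29.6)
side el (193, [433.4, -396.9, 84.7], 'rect', 431.5, -393.5, 21.3, 45.0, 71.0)
scene encl (735, [584.5, 72.3, 93.2], 'rect', 598.4, 72.5, 111.2, 97.4, 89.3)
scene trafo (662, [673.2, -48.1, 108.4], 'rect', 671.7, -48.1, 84.6, 60.9, 88.3)
scene relay (346, [675.4, 30.6, 98.0], 'rect', 673.7, 30.5, 44.8, 61.2, 88.6)
scene can (346, [677.9, 96.0, 103.7], 'rect', 676.5, 96.2, 55.9, 53.5, 2.6)
scene tee (202, [577.0, -41.2, 87.8], 'rect', 574.7, -41.5, 43.4, 45.7, 89.7)
scene mug (247, [787.5, 135.4, 88.5], 'rect', 787.1, 134.9, 78.7, 78.7, 28.0)
scene el (170, [434.9, -405.9, 85.7], 'rect', 432.0, -406.4, 47.5, 42.2, 3.5)
```

View pics/s7.png

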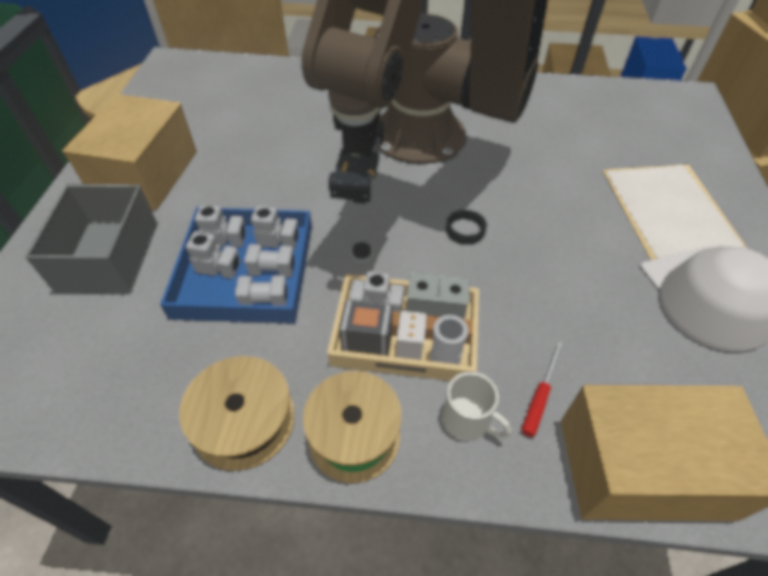

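The scene picture shows the tote holding all five items, with the elbow back in the crate at about (215,225). The mug hasn't moved and there's no jar anywhere. The heights match everything resting flat on the tote's floor.

```bash
python3 -c "
from cell import env
print(env.job_done())"
```

```text
the job is handed in; nothing more can be done
None
```

The job is handed in with no verdict returned: the elbow is back in the crate, the enclosure, transformer, relay, can and tee stand flat in the tote (no jar was present), the mug is unmoved, and the call button was pressed to its stop (about 16 N) after packing.

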